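Slide the funnel shelf out to the mark and keep it from tipping

TASK

Pull the steel lock rod up out of the white funnel board and its stand, and leave the rod standing in the straight-sided empty steel beaker. Then slide the board outward (it has an upright black handle) until its outer end is in line with the pointer on the post, and finish still holding it, flat on the stand, because it would tip over if let go. Never let the board tip, keep the steel beaker upright and about where it is, and leave the other things on the bench alone.

Things in the scene. Friction and masses are not known exactly. Their poses are not given: they have to be found in the camera images.
- stand: Fixed aluminium stand under the board: 240 long (x), 140 wide (y), flat top 120 above the bench, side guides 8 high along its long sides (2 clearance each); nothing holds the board down. Origin: centre of its underside. x points OUTWARD (the way the board slides), z up. The top's outer edge is at x = 120, the rod's socket at x = -20, y = 0.
- board: Loose white board 320 (x) by 110 by 12, 0.5 to 0.9 kg. Origin: centre of its underside, x outward. Steel funnel, 84 across, 62 high, at x = 115, its stem 30 below the board; handle at x = -135; slot 37 by 19 for the lock rod at x = -50: with the rod in it slides under 25. Centre of mass at x = 44: if the board hangs out over about 116 beyond the stand's edge it tips unless its rear is held.
- handle (a point): Centre (half-way up) of the board's upright round black handle, 26 in diameter, 45 high, rising from the board's top near its rear end; 22 below its top and above the board's top.
- outer_end (a point): Middle of the board's outer end face, half-way up its thickness. It starts 60 to 80 beyond the stand's outer edge. Axes as the board's.
- pointer (a point): Tip of the pointer (the mark): flat steel finger, 4 thick, on an upright post 160 high on the fixed catch station, beside the board's path at the board's height, 64 sideways (+y) of the board's centre line, 9 clear of its side, 150 to 190 beyond the stand's edge. Axes as the stand's. Outer end and pointer must be level along the stand's x.
- station: Fixed catch station on the bench beyond the stand: dark base plate 110 by 200 by 10, a glass beaker (80 across, rim 72 above the bench) below the board's path, and the pointer post. Origin at bench height on the board's centre line, level with the pointer along x; axes as the stand's.
- rod: Steel lock rod, loose, 0.13 kg, 130 long: shank 12 in diameter, 85 long; head 18 in diameter, 45 long, on top. Origin: centre of its lower end, z towards the head. At the start upright through the board's slot in the stand's socket (15 wide, 42 deep), the head's lower end 31 above the board.
- rod_mid (a point): Mid-length of the lock rod (65 from either end), z along it towards the head.
- rod_head (a point): Middle of the lock rod's head: 22.5 below its top, 107.5 above its lower end.
- cup: Empty steel beaker, loose, 0.45 kg, 76 across the mouth, 85 high, wall 3, standing on the bench on the robot's right: takes the rod. Origin: centre of its underside, z up.
- cup_in (a point): Centre of the steel beaker's inner floor, a few mm above the bench.
- glass_beaker: Bystander to be left alone: clear glass beaker, 72 across, 90 high. Origin: centre of its underside.
- pen: Bystander to be left alone: black marker pen lying flat, 135 long, 12 thick. Origin: centre of its underside.
- screw_lid: Bystander to be left alone: black screw cap, 38 across, 14 high. Origin: centre of its underside.
- cone_cup1: Bystander to be left alone: steel conical cup, wide foot 92 across, narrow mouth, 100 high. Origin: centre of its underside.
- cone_cup2: Bystander to be left alone: a second such conical steel cup. Origin: centre of its underside.
- jar: Bystander to be left alone: small closed glass jar, 60 across, 75 high. Origin: centre of its underside.
- dish: Bystander to be left alone: shallow glass dish, 90 across, 16 high. Origin: centre of its underside.
Mind the look-alikes: they are no part of the job. What is shaped like the cup but red is not meant.

How it is judged:
By the outcome, as a careful person would: the job done as asked, in the order asked, and still so for the second after the job is handed in, while the arm keeps its last pose, push and grip.
It also fails if it takes over 54 s, if anything falls off the work surface, if the arm or the gripper's body presses on something with over 40 N, if the wrist force passes 120 N, or if a joint passes its speed limit or range.

ROBOT

A 6-joint arm with a two-finger parallel gripper is mounted at the origin on the work surface. World frame = base frame: x ahead of the robot, y to its left, z up, the work surface at z = 0. Lengths are in m, angles in rad, forces in N, time in s.
With the tool pointing down it reaches from about 0.25 to 0.775 m from the base axis. Payload 4 kg.
Tool frame: the origin (TCP) lies at the very end of the fingers, on their centre line; the grasp point (between the pads) lies 19 mm behind it; y points along the fingers, x is the direction in which the jaws open and shut, and the axes are right-handed (so a half turn about y gives the same grasp; the last joint's range is limited). The gripper opens to 94 mm and grips with 3 to 60 N. Pads are 16 mm wide; open, the fingers measure 119 mm over their backs; the gripper's body (75 mm by 177 mm) begins 78 mm behind the grasp point.
Start: joints at [1.113, 0.087, 1.371, -0, 1.684, -0.103], TCP at [0.191, 0.516, 0.18] pointing down, gripper open.
Joint ranges: [-3.1, 3.1], [-0.76, 2.03], [0.27, 2.55], [-1.08, 4.22], [0.17, 2.65], [-2.57, 2.57]. Speed limits (rad/s): [2.79, 2.79, 3.14, 3.14, 3.14, 3.14].

INTERFACE

Orientations are given as [roll, pitch, yaw] about the fixed x, y, z axes, in that order (R = Rz(yaw) Ry(pitch) Rx(roll)).
In Python, from bench import robot gives the robot as it stands.
- The arm moves only by the shell command python3 -m handwheel 'ROWS' [OPENING]. ROWS is JSON, a list of rows, each an object with "delta_pos": the shift along the tool's x, y, z in mm, a list of three; "yaw": the turn about the tool's y in rad. A call has 1 to 12 rows; each row is the pose to reach, as a shift and turn from the pose commanded when the call began, along the tool's axes at that moment; what a row does not reach only later rows make up. A row lasts 1/10 s, in which the tool goes at most 50 mm and 8.59 degrees, less where a joint would pass 70% of its speed; a pose out of reach is approached as far as the arm can. A call with a gripper value outside its range is refused whole. OPENING is the closure in counts, from 0 (fully open) to 255 (shut), set as the call begins (- or left out, the last holds). The fingers move at their own pace and stop on an object; the grip force is fixed at half the most. Time passes only in rows, so rows that repeat a pose let the fingers close. It gives the time, the measured TCP pose, the force and the opening at its end, in the units of the state.
- robot.get_obs(): the state, without advancing time (a new reading comes with each control period).
- robot.snapshot(name): name is "scene" or "side" or "wrist"; returns a dict with "image" (400x640x3 uint8, red, green, blue), "fx", "fy", "cx", "cy" (pixels), "k1" (the pictures are not rectified: a ray, as slopes to the right and down, at radius r is drawn at 1 + k1 r^2 times it, then the intrinsics apply), "rvec" (rotation vector, rad) and "tvec" (3), from world to camera coordinates, as OpenCV has them. Camera axes: x right, y down, z forward; pixel columns grow to the right and rows downward; lengths in m; the calibration is good to about 2 mm. A picture is of the moment at which its call begins. There is no depth.
- robot.close_job(): hands the job in, once; it reports no verdict.
The state is a dict: "time": time; "joint_positions": joint angles; "qvel": joint speeds; "joint_torque": joint torques, N m; "tool_pos": TCP position; "ee_rot": TCP orientation; "wrist_force": force on the tool from outside, world axes, zero at the start; "wrist_torque": the same for the moment, N m; "width": finger opening in m.
Only numpy, scipy, OpenCV 4.12 (cv2) and the standard library are available. Lean on these libraries where they do the work, as an engineer would, in place of code of your own. Each camera call takes 0.05 s, during which the arm holds its last target.

## Working session

There is one attempt and no reset: what is moved stays moved. The work goes in short steps, Python scripts to look and compute and a shell command to move; the robot and the scene stay as the last step left them, time stands still between calls to the robot, and variables do not carry over. Pictures are saved under pics/ and viewed, and the job is handed in when it is done.

```bash
ls; mkdir -p pics; python3 - <<'E'
from bench import robot
import cv2
o=robot.get_obs(); print({k:o[k] for k in ('time','tool_pos','ee_rot','width','wrist_force')})
for n in ("scene","side","wrist"):
    s=robot.snapshot(n); cv2.imwrite(f"pics/{n}0.png",s["image"][:,:,::-1]); print(n,{k:s[k] for k in s if k!='image'})
E
```

```text
pics
{'time': 0.0, 'tool_pos': array([0.19081257, 0.51518429, 0.1785109 ]), 'ee_rot': array([-1.57058965,  0.0022144 ,  1.21602379]), 'width': 0.09397228065899481, 'wrist_force': array([ 0.66841793, -0.2103278 ,  0.81277833])}
scene {'fx': 366.64995881108763, 'fy': 366.64995881108763, 'cx': 317.6804017393622, 'cy': 197.37069881370894, 'k1': 0.0037121096033519065, 'rvec': array([ 2.0996301 ,  1.53389911, -0.48553117]), 'tvec': array([-0.14456462, -0.35554656,  1.58275727])}
side {'fx': 497.9318178440897, 'fy': 497.9318178440897, 'cx': 323.9190032149392, 'cy': 199.88154859337897, 'k1': -0.09179623908407969, 'rvec': array([ 2.29833773, -0.92729667,  0.35545172]), 'tvec': array([-0.37902121,  0.34798658,  1.3310026 ])}
wrist {'fx': 319.008615087969, 'fy': 319.008615087969, 'cx': 317.5056243408879, 'cy': 192.35605251965666, 'k1': -0.0410977117454822, 'rvec': array([-2.39951584, -1.67154398, -0.21299428]), 'tvec': array([-0.55072326, -0.02506935,  0.39165067])}
```

View pics/scene0.png

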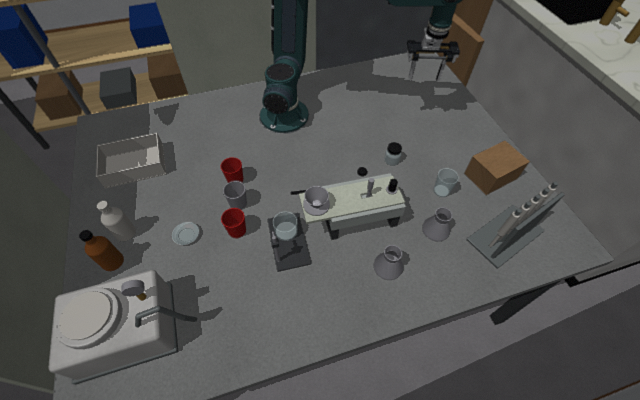

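View pics/side0.png

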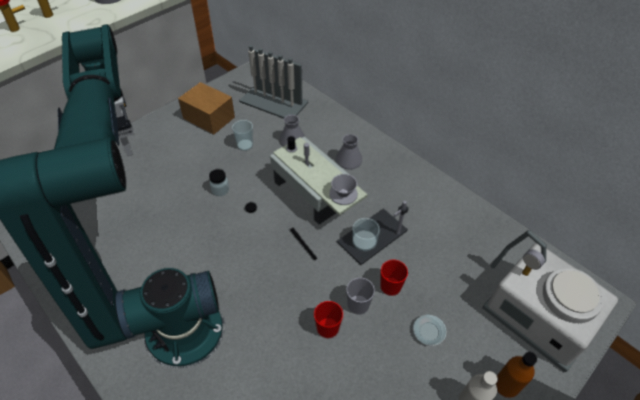

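View pics/wrist0.png

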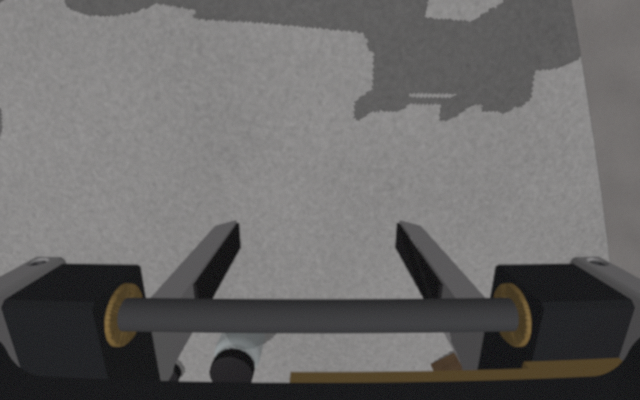

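The steel beaker is at scene (235,194) and side (360,296), between two red look-alikes. The board runs from its handle at scene (392,185) to its funnel at (316,200), so outward is towards the robot's right. I'll enlarge both views next.

```bash
python3 - <<'E'
import cv2
a=cv2.imread("pics/scene0.png")[150:280,210:410]; cv2.imwrite("pics/sc1.png",cv2.resize(a,None,fx=4,fy=4,interpolation=cv2.INTER_CUBIC))
a=cv2.imread("pics/side0.png")[120:320,250:440]; cv2.imwrite("pics/sd1.png",cv2.resize(a,None,fx=3,fy=3,interpolation=cv2.INTER_CUBIC)[:600])
E
```

```text
(no output)
```

View pics/sc1.png

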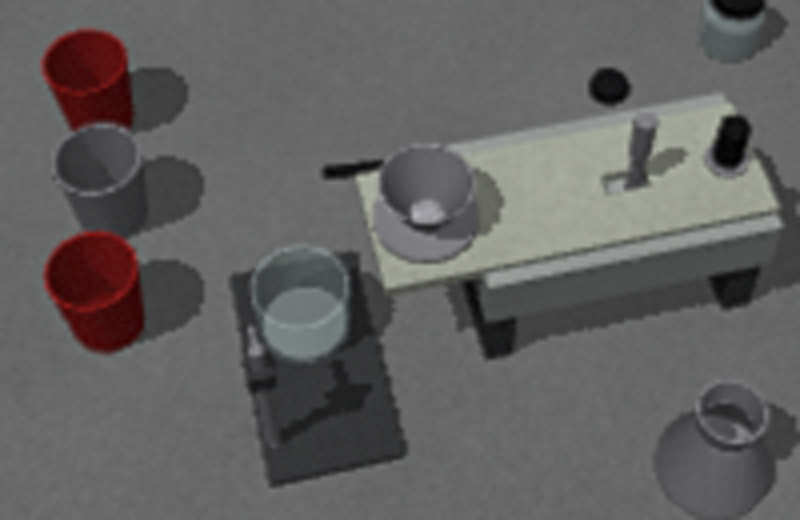

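View pics/sd1.png

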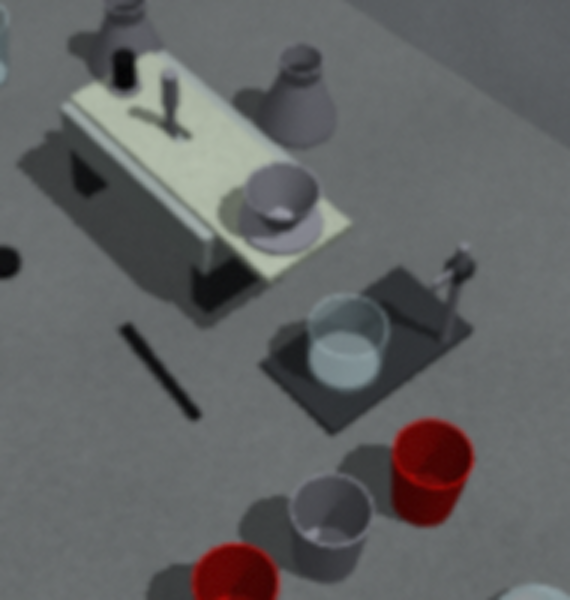

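```bash
cat > h.py <<'E'
import numpy as np, cv2
from scipy.optimize import least_squares
def cam(s): 
    R=cv2.Rodrigues(np.asarray(s['rvec']))[0]; return R,np.asarray(s['tvec'])
def ray(s,p):
    R,t=cam(s); d=np.array([(p[0]-s['cx'])/s['fx'],(p[1]-s['cy'])/s['fy']]); x=d.copy()
    for _ in range(20): x=d/(1+s['k1']*(x@x))
    v=R.T@np.array([x[0],x[1],1]); return -R.T@t, v/np.linalg.norm(v)
def onz(s,p,z):
    c,v=ray(s,p); return c+v*(z-c[2])/v[2]
def proj(s,P):
    R,t=cam(s); q=R@np.asarray(P)+t; x=q[:2]/q[2]; x=x*(1+s['k1']*(x@x)); return np.array([x[0]*s['fx']+s['cx'],x[1]*s['fy']+s['cy']])
def tri(*sp):
    A=np.zeros((3,3)); b=np.zeros(3)
    for s,p in sp:
        c,v=ray(s,p); M=np.eye(3)-np.outer(v,v); A+=M; b+=M@c
    X=np.linalg.solve(A,b); return X,[np.round(proj(s,X)-p,1) for s,p in sp]
C={'scene':{'fx': 366.64995881108763,'fy': 366.64995881108763,'cx': 317.6804017393622,'cy': 197.37069881370894,'k1': 0.0037121096033519065,'rvec':[2.0996301,1.53389911,-0.48553117],'tvec':[-0.14456462,-0.35554656,1.58275727]},
'side':{'fx': 497.9318178440897,'fy': 497.9318178440897,'cx': 323.9190032149392,'cy': 199.88154859337897,'k1': -0.09179623908407969,'rvec':[2.29833773,-0.92729667,0.35545172],'tvec':[-0.37902121,0.34798658,1.3310026]}}
E
python3 - <<'E'
from h import *
np.set_printoptions(precision=4,suppress=True)
S,D=C['scene'],C['side']
sc=lambda u,v:(u/4+210-.4,v/4+150-.4); sd=lambda u,v:(u/3+250-.3,v/3+120-.3)
P={'rodtop':((644,118),(170,73)),'handletop':((736,121),(124,52)),'out_near':((357,177),(268,280)),'out_far':((388,289),(352,222)),'cuprim':((97,159),(330,510)),'cupbase':None,'tip':((250,325),(436,282)),'rodslot':((642,184),(172,118))}
for k,v in P.items():
    if v: X,e=tri((S,sc(*v[0])),(D,sd(*v[1]))); print(k,X,e)
for k in ('out_near','out_far'):
    print(k,onz(S,sc(*P[k][0]),.132),onz(D,sd(*P[k][1]),.132))
print('rearfar',onz(S,sc(778,210),.132),'rearnear',onz(S,sc(725,97),.128))
print('cup',onz(S,sc(97,159),.085),onz(D,sd(330,510),.085))
E
```

```text
rodtop [0.5825 0.1344 0.2077] [array([ 0.1, -0.1]), array([0.1, 0.1])]
handletop [0.5886 0.2127 0.1804] [array([-0.1,  0.1]), array([-0.1, -0.1])]
out_near [ 0.5128 -0.0764  0.1272] [array([-0.,  0.]), array([-0., -0.])]
out_far [ 0.6235 -0.0837  0.13  ] [array([-0.1,  0. ]), array([-0.1, -0. ])]
cuprim [ 0.3945 -0.2743  0.0809] [array([ 0.2, -0.1]), array([0.2, 0.1])]
tip [ 0.6242 -0.1918  0.1329] [array([-0.1,  0.1]), array([-0.1, -0.1])]
rodslot [0.591  0.1402 0.1319] [array([ 0.4, -0.4]), array([0.5, 0.4])]
out_near [ 0.5163 -0.0772  0.132 ] [ 0.51  -0.079  0.132]
out_far [ 0.6246 -0.0838  0.132 ] [ 0.6222 -0.0849  0.132 ]
rearfar [0.6481 0.231  0.132 ] rearnear [0.5274 0.2406 0.128 ]
cup [ 0.398  -0.2747  0.085 ] [ 0.3924 -0.2751  0.085 ]
```

Candidates for the cup: red at scene (232,170), grey steel at (235,194), red at (233,223). The grey, straight-sided, empty one is meant, and both crops show it. The rod, handle, board end and pointer all triangulate to the stated geometry: the end is 75 beyond the edge and the pointer 182, so the slide is about 107 mm. First I go above the rod.

```bash
python3 -m handwheel '[{"delta_pos":[0,-50,0],"yaw":0},{"delta_pos":[0,-90,0],"yaw":0.1},{"delta_pos":[-222,-90,-499],"yaw":1.286},{"delta_pos":[-222,-90,-499],"yaw":1.286},{"delta_pos":[-222,-90,-499],"yaw":1.286},{"delta_pos":[-222,-90,-499],"yaw":1.286},{"delta_pos":[-222,-90,-499],"yaw":1.286},{"delta_pos":[-222,-90,-499],"yaw":1.286},{"delta_pos":[-222,-90,-499],"yaw":1.286},{"delta_pos":[-222,-90,-499],"yaw":1.286},{"delta_pos":[-222,-90,-499],"yaw":1.286},{"delta_pos":[-222,-90,-499],"yaw":1.286}]' 0
python3 -m handwheel '[{"delta_pos":[0,0,0],"yaw":0},{"delta_pos":[0,0,0],"yaw":0},{"delta_pos":[0,0,0],"yaw":0}]'
```

```text
time: 1.35
tool_pos: [0.5499, 0.1648, 0.2693]
ee_rot: [-1.571, 0.0, -0.07]
wrist_force: [0.3, 0.7, 0.2]
width: 0.094
time: 1.65
tool_pos: [0.5482, 0.1673, 0.2697]
ee_rot: [-1.57, 0.001, -0.069]
wrist_force: [0.3, 0.8, 0.1]
width: 0.0938
```

```bash
python3 -m handwheel '[{"delta_pos":[36,0,-30],"yaw":0},{"delta_pos":[36,0,-30],"yaw":0},{"delta_pos":[36,0,-30],"yaw":0},{"delta_pos":[36,0,-30],"yaw":0}]'
python3 - <<'E'
from bench import robot
import cv2
for n in ("scene","side","wrist"):
    s=robot.snapshot(n); im=s["image"][:,:,::-1]
    if n=='scene': im=cv2.resize(im[120:250,290:450],None,fx=4,fy=4)
    if n=='side': im=cv2.resize(im[60:220,230:390],None,fx=3,fy=3)
    cv2.imwrite(f"pics/{n}2.png",im)
E
```

```text
time: 2.05
tool_pos: [0.5818, 0.1355, 0.2703]
ee_rot: [-1.57, -0.0, -0.068]
wrist_force: [-0.1, 0.5, 0.1]
width: 0.0939
```

View pics/wrist2.png

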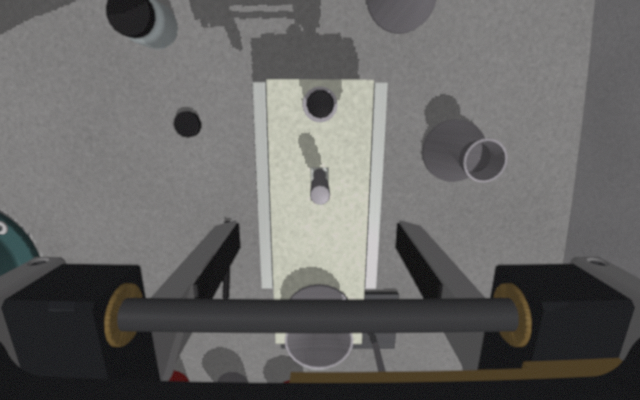

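View pics/side2.png

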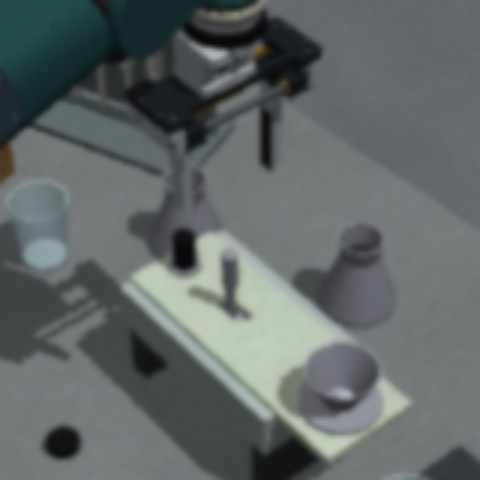

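The wrist view shows the rod head at about (320,193), centred between the fingers at 239 and 397, and the board's edges are square to the jaws. I'll check that pixel numerically.

```bash
python3 - <<'E'
from bench import robot
from h import *
s=robot.snapshot("wrist")
im=s["image"]
print(onz(s,(320,194),.208), onz(s,(320,103),.177), robot.get_obs()['tool_pos'])
P=onz(s,(320,194),.208)
cv2.imwrite("pics/w3.png",cv2.resize(im[80:220,250:400,::-1],None,fx=4,fy=4))
E
```

```text
[0.5832565  0.13865725 0.208     ] [0.58854494 0.21564329 0.177     ] [0.58210474 0.13495154 0.27030043]
```

View pics/w3.png

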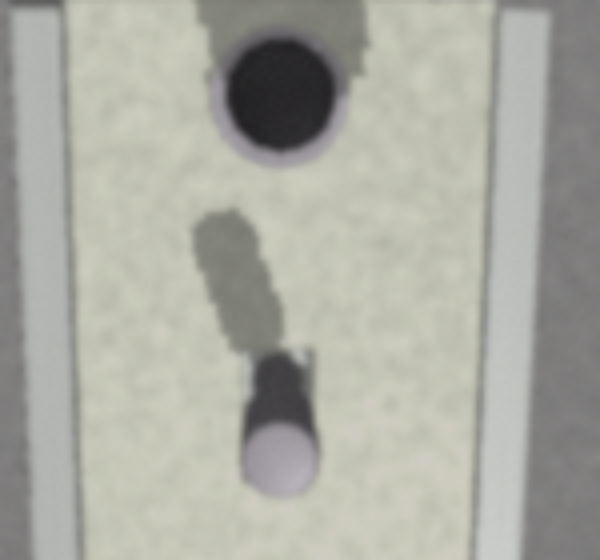

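```bash
python3 -m handwheel '[{"delta_pos":[1,40,1],"yaw":0},{"delta_pos":[1,70,1],"yaw":0},{"delta_pos":[1,90,1],"yaw":0},{"delta_pos":[1,99,1],"yaw":0},{"delta_pos":[1,99,1],"yaw":0}]'
python3 -m handwheel '[{"delta_pos":[0,0,0],"yaw":0},{"delta_pos":[0,0,0],"yaw":0},{"delta_pos":[0,0,0],"yaw":0},{"delta_pos":[0,0,0],"yaw":0},{"delta_pos":[0,0,0],"yaw":0},{"delta_pos":[0,0,0],"yaw":0},{"delta_pos":[0,0,0],"yaw":0},{"delta_pos":[0,0,0],"yaw":0}]' 255
```

```text
time: 2.75
tool_pos: [0.5828, 0.1351, 0.1694]
ee_rot: [-1.571, 0.003, -0.07]
wrist_force: [-0.2, 0.2, 0.4]
width: 0.0941
time: 3.55
tool_pos: [0.5837, 0.135, 0.1706]
ee_rot: [-1.571, 0.0, -0.07]
wrist_force: [0.1, -0.1, 0.0]
width: 0.0335
```

```bash
python3 -m handwheel '[{"delta_pos":[0,0,0],"yaw":0},{"delta_pos":[0,0,0],"yaw":0},{"delta_pos":[0,0,0],"yaw":0},{"delta_pos":[0,0,0],"yaw":0},{"delta_pos":[0,0,0],"yaw":0}]' 255
```

```text
time: 4.05
tool_pos: [0.5837, 0.135, 0.1706]
ee_rot: [-1.571, 0.0, -0.07]
wrist_force: [-0.2, -0.5, 0.6]
width: 0.017
```

```bash
python3 -m handwheel '[{"delta_pos":[0,-10,0],"yaw":0},{"delta_pos":[0,-25,0],"yaw":0},{"delta_pos":[0,-40,0],"yaw":0},{"delta_pos":[0,-60,0],"yaw":0}]'
python3 -m handwheel '[{"delta_pos":[0,-20,0],"yaw":0},{"delta_pos":[0,-40,0],"yaw":0},{"delta_pos":[0,-60,0],"yaw":0},{"delta_pos":[0,-80,0],"yaw":0},{"delta_pos":[0,-88,0],"yaw":0},{"delta_pos":[0,-88,0],"yaw":0}]'
python3 - <<'E'
from bench import robot
import cv2
for n in ("scene","side"):
    s=robot.snapshot(n); im=s["image"][:,:,::-1]
    if n=='scene': im=cv2.resize(im[100:250,210:410],None,fx=4,fy=4)
    if n=='side': im=cv2.resize(im[60:230,230:440],None,fx=3,fy=3)
    cv2.imwrite(f"pics/{n}4.png",im)
E
```

```text
time: 4.45
tool_pos: [0.5837, 0.135, 0.2322]
ee_rot: [-1.571, -0.0, -0.07]
wrist_force: [0.5, -0.7, -2.7]
width: 0.0171
time: 5.05
tool_pos: [0.5844, 0.1351, 0.3215]
ee_rot: [-1.57, -0.005, -0.07]
wrist_force: [-0.4, 0.2, -1.7]
width: 0.0168
```

View pics/side4.png

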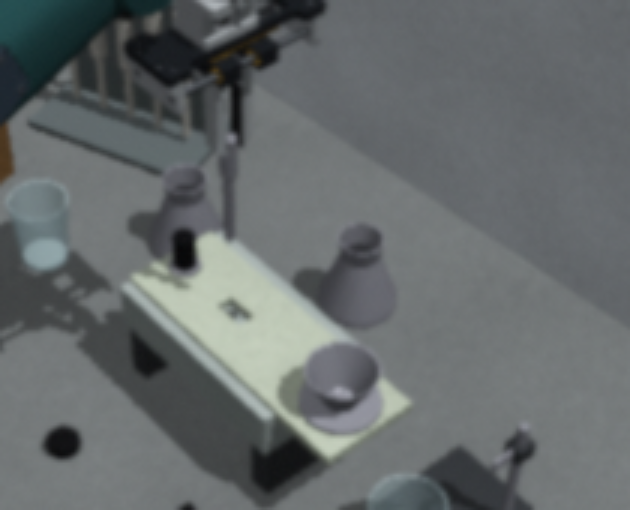

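View pics/scene4.png

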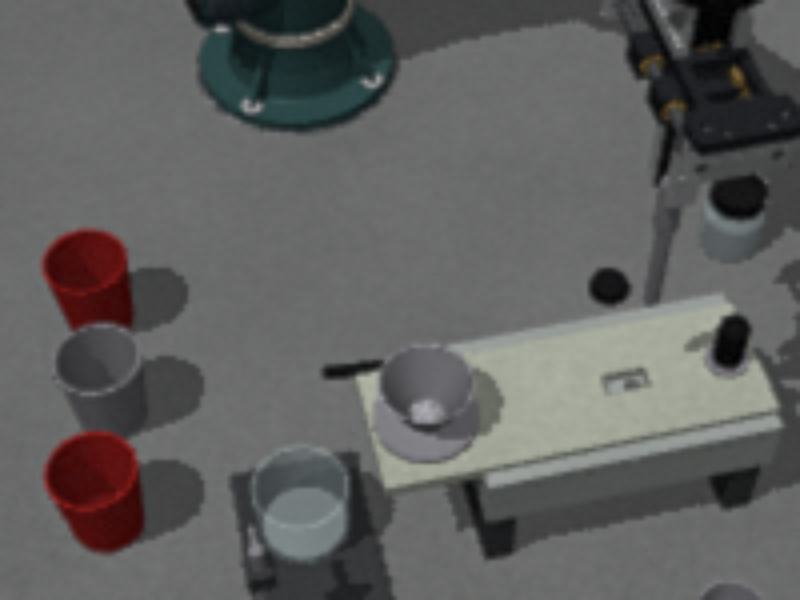

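The rod is out and hanging vertical, and the board hasn't moved. Now I carry it over the cup.

```bash
python3 -m handwheel '[{"delta_pos":[-6,0,-16],"yaw":0},{"delta_pos":[-18,0,-48],"yaw":0},{"delta_pos":[-33,0,-88],"yaw":0},{"delta_pos":[-49,0,-130],"yaw":0},{"delta_pos":[-65,0,-172],"yaw":0},{"delta_pos":[-81,0,-214],"yaw":0},{"delta_pos":[-97,0,-256],"yaw":0},{"delta_pos":[-113,0,-298],"yaw":0},{"delta_pos":[-129,0,-340],"yaw":0},{"delta_pos":[-144,0,-380],"yaw":0},{"delta_pos":[-155,0,-409],"yaw":0},{"delta_pos":[-160,0,-422],"yaw":0}]'
python3 -m handwheel '[{"delta_pos":[0,0,0],"yaw":0},{"delta_pos":[0,0,0],"yaw":0}]'
python3 - <<'E'
from bench import robot
import cv2
for n in ("scene","side","wrist"):
    s=robot.snapshot(n); im=s["image"][:,:,::-1]
    if n=='scene': im=cv2.resize(im[80:250,180:380],None,fx=3,fy=3)
    if n=='side': im=cv2.resize(im[160:350,270:450],None,fx=3,fy=3)
    cv2.imwrite(f"pics/{n}5.png",im)
E
```

```text
time: 6.35
tool_pos: [0.3921, -0.2769, 0.3173]
ee_rot: [-1.57, 0.002, -0.074]
wrist_force: [0.3, 0.1, -3.0]
width: 0.0171
time: 6.55
tool_pos: [0.3946, -0.274, 0.3183]
ee_rot: [-1.569, 0.0, -0.07]
wrist_force: [-0.1, -0.3, -1.2]
width: 0.017
```

View pics/side5.png

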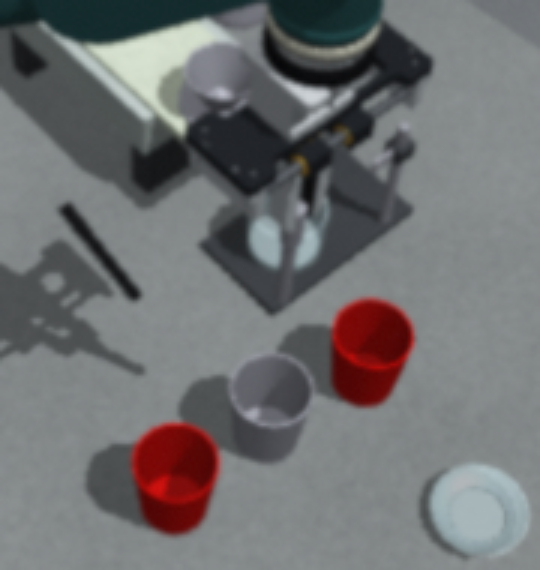

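View pics/scene5.png

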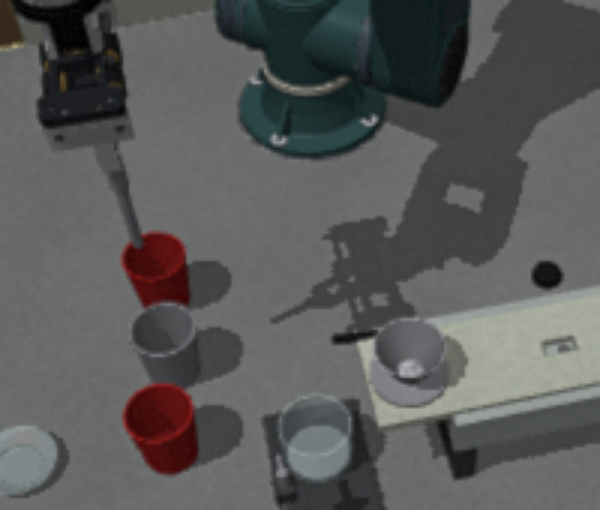

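View pics/wrist5.png

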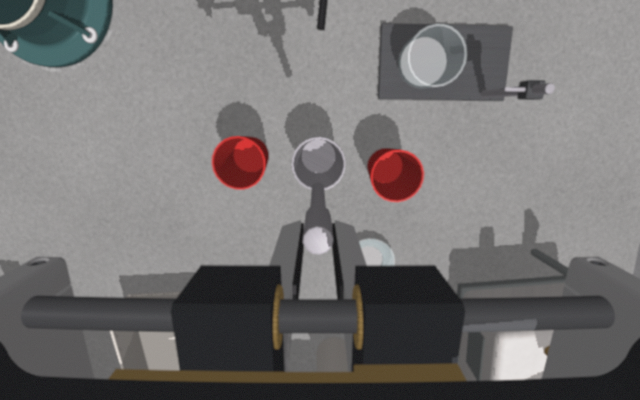

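The rod hangs above the middle steel cup: wrist rim at (318,163), with red rims at (240,162) and (396,175). I'll check the cup position against the rod tip.

```bash
python3 - <<'E'
from bench import robot
from h import *
s=robot.snapshot("wrist")
print('cup wrist',onz(s,(318.5,163.5),.085), 'bottom pred rim/rod', proj(s,[.3946,-.274,.226]))
for p in ((240,162),(396,175)): print(onz(s,p,.085))
S,D=C['scene'],C['side']
# rod tip: scene crop (139,244)/3+(180,80), side (285,303)/3+(270,160)
print('rodtip',tri((S,(139/3+180-.3,244/3+80-.3)),(D,(285/3+270-.3,302/3+160-.3))))
E
```

```text
cup wrist [ 0.39544183 -0.27161178  0.085     ] bottom pred rim/rod [318.14719484 189.97410812]
[ 0.28635831 -0.26210213  0.085     ]
[ 0.50329159 -0.29511703  0.085     ]
rodtip (array([ 0.39480027, -0.27387241,  0.22564159]), [array([-0.5,  0.3]), array([-0.6, -0.4])])
```

```bash
python3 -m handwheel '[{"delta_pos":[0,25,1],"yaw":0},{"delta_pos":[0,60,1],"yaw":0},{"delta_pos":[0,95,1],"yaw":0},{"delta_pos":[0,130,1],"yaw":0},{"delta_pos":[0,160,1],"yaw":0},{"delta_pos":[0,185,1],"yaw":0},{"delta_pos":[0,202,1],"yaw":0},{"delta_pos":[0,212,1],"yaw":0},{"delta_pos":[0,212,1],"yaw":0}]'
python3 -m handwheel '[{"delta_pos":[0,3,0],"yaw":0},{"delta_pos":[0,5,0],"yaw":0},{"delta_pos":[0,5,0],"yaw":0}]'
```

```text
time: 7.65
tool_pos: [0.3943, -0.2726, 0.1053]
ee_rot: [-1.569, 0.002, -0.069]
wrist_force: [0.6, -0.7, -1.5]
width: 0.017
time: 7.95
tool_pos: [0.3951, -0.2741, 0.1024]
ee_rot: [-1.572, -0.001, -0.07]
wrist_force: [0.0, -0.3, -1.3]
width: 0.0166
```

```bash
python3 -m handwheel '[{"delta_pos":[0,2,0],"yaw":0},{"delta_pos":[0,2,0],"yaw":0}]';python3 -m handwheel '[{"delta_pos":[0,2,0],"yaw":0},{"delta_pos":[0,2,0],"yaw":0}]'
```

```text
time: 8.15
tool_pos: [0.3947, -0.2739, 0.0998]
ee_rot: [-1.571, -0.0, -0.07]
wrist_force: [-0.2, 0.4, -1.2]
width: 0.017
time: 8.35
tool_pos: [0.3945, -0.2737, 0.0974]
ee_rot: [-1.57, 0.0, -0.07]
wrist_force: [-0.2, -0.7, -1.4]
width: 0.0171
```

```bash
python3 -m handwheel '[{"delta_pos":[0,1,0],"yaw":0},{"delta_pos":[0,1,0],"yaw":0}]';python3 -m handwheel '[{"delta_pos":[0,1,0],"yaw":0},{"delta_pos":[0,1,0],"yaw":0}]'
```

```text
time: 8.55
tool_pos: [0.3947, -0.2738, 0.0966]
ee_rot: [-1.571, -0.0, -0.07]
wrist_force: [-0.3, 0.0, -1.8]
width: 0.017
time: 8.75
tool_pos: [0.3951, -0.2742, 0.0965]
ee_rot: [-1.572, -0.001, -0.07]
wrist_force: [-0.5, -0.6, 3.2]
width: 0.0168
```

```bash
python3 -m handwheel '[{"delta_pos":[0,0,0],"yaw":0},{"delta_pos":[0,0,0],"yaw":0},{"delta_pos":[0,0,0],"yaw":0},{"delta_pos":[0,0,0],"yaw":0},{"delta_pos":[0,0,0],"yaw":0},{"delta_pos":[0,0,0],"yaw":0},{"delta_pos":[0,0,0],"yaw":0},{"delta_pos":[0,0,0],"yaw":0},{"delta_pos":[0,0,0],"yaw":0},{"delta_pos":[0,0,0],"yaw":0}]' 0
python3 - <<'E'
from bench import robot
import cv2
for n in ("side","wrist"):
    s=robot.snapshot(n); im=s["image"][:,:,::-1]
    if n=='side': im=cv2.resize(im[160:350,270:450],None,fx=3,fy=3)
    cv2.imwrite(f"pics/{n}6.png",im)
E
```

```text
time: 9.75
tool_pos: [0.3947, -0.2738, 0.0957]
ee_rot: [-1.571, -0.0, -0.07]
wrist_force: [-0.8, 0.5, -0.5]
width: 0.0922
```

View pics/side6.png

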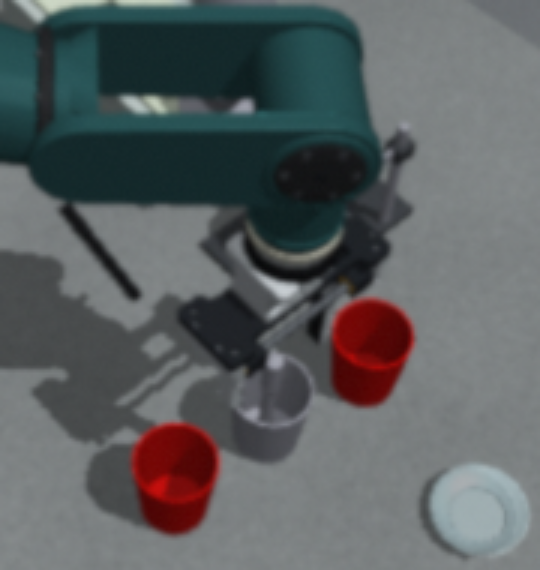

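View pics/wrist6.png

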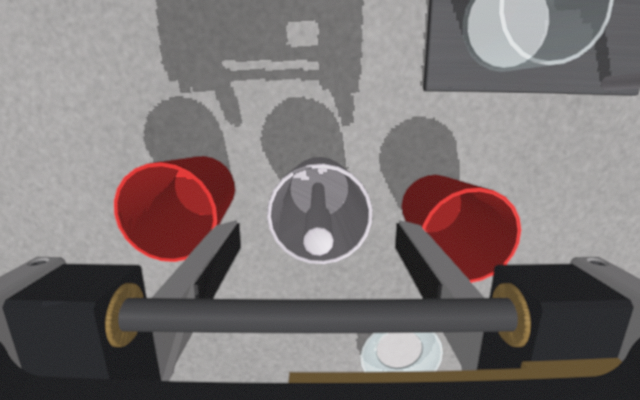

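The rod stands upright in the cup. I'll retreat and go to the handle, with the jaws turned along the board so the fingers push it directly.

```bash
python3 -m handwheel '[{"delta_pos":[0,-15,0],"yaw":0},{"delta_pos":[0,-45,0],"yaw":0},{"delta_pos":[0,-90,0],"yaw":0},{"delta_pos":[0,-135,0],"yaw":0},{"delta_pos":[0,-170,0],"yaw":0},{"delta_pos":[0,-185,0],"yaw":0},{"delta_pos":[0,-185,0],"yaw":0}]'
python3 -m handwheel '[{"delta_pos":[6,0,18],"yaw":-0.06},{"delta_pos":[18,0,57],"yaw":-0.18},{"delta_pos":[32,0,100],"yaw":-0.32},{"delta_pos":[46,0,145],"yaw":-0.46},{"delta_pos":[60,0,190],"yaw":-0.6},{"delta_pos":[74,0,234],"yaw":-0.74},{"delta_pos":[89,0,279],"yaw":-0.88},{"delta_pos":[103,0,323],"yaw":-1.02},{"delta_pos":[117,0,368],"yaw":-1.16},{"delta_pos":[131,0,412],"yaw":-1.3},{"delta_pos":[146,0,457],"yaw":-1.44},{"delta_pos":[156,0,490],"yaw":-1.55}]'
python3 -m handwheel '[{"delta_pos":[0,0,0],"yaw":0},{"delta_pos":[0,0,0],"yaw":0}]'
python3 - <<'E'
from bench import robot
import cv2
for n in ("side","scene","wrist"):
    s=robot.snapshot(n); im=s["image"][:,:,::-1]
    if n=='side': im=cv2.resize(im[70:330,220:440],None,fx=2.3,fy=2.3)
    if n=='scene': im=cv2.resize(im[130:260,210:430],None,fx=3.5,fy=3.5)
    cv2.imwrite(f"pics/{n}7.png",im)
    print(s['rvec'],s['tvec']) if n=='wrist' else 0
E
```

```text
time: 10.55
tool_pos: [0.3957, -0.2747, 0.284]
ee_rot: [-1.575, -0.005, -0.07]
wrist_force: [0.2, 0.3, -1.0]
width: 0.0939
time: 11.75
tool_pos: [0.5844, 0.2067, 0.2777]
ee_rot: [-1.567, 0.001, 1.487]
wrist_force: [0.7, -0.6, -0.8]
width: 0.0938
time: 11.95
tool_pos: [0.584, 0.2043, 0.2782]
ee_rot: [-1.567, 0.002, 1.48]
wrist_force: [0.2, 0.1, -0.1]
width: 0.094
[-2.17474007 -1.9835368  -0.25377898] [-0.25763346 -0.59525858  0.34761441]
```

View pics/side7.png

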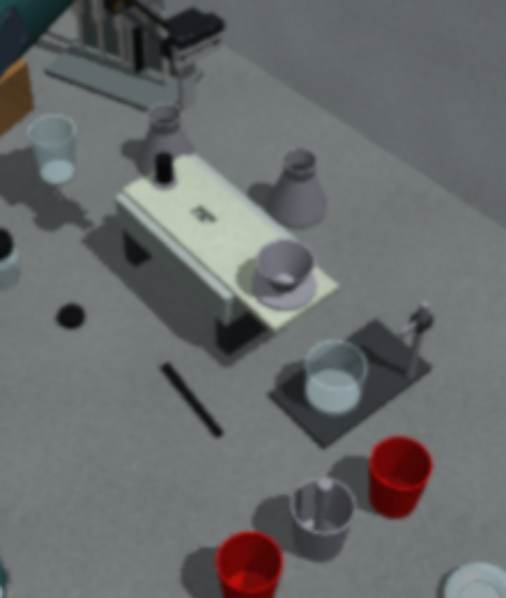

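View pics/scene7.png

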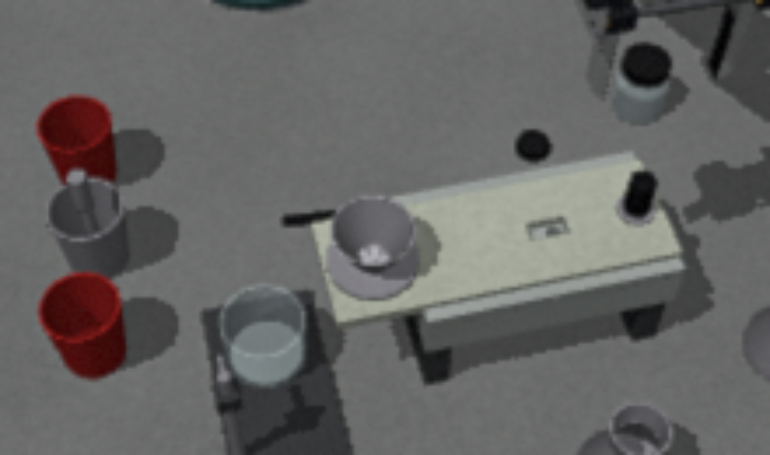

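View pics/wrist7.png

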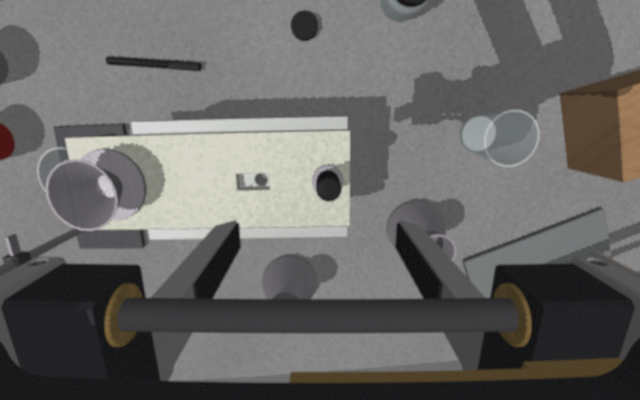

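The rod stands in the cup and the board is untouched. The handle top is at wrist (329,186), which I'll use to refine the handle position.

```bash
python3 - <<'E'
from bench import robot
from h import *
s=robot.snapshot("wrist"); o=robot.get_obs()
H=onz(s,(328.7,186.5),.177); print(H,o['tool_pos'],o['ee_rot'])
a=onz(s,(67,138.5),.132);b=onz(s,(350,130.5),.132);print('edge dir',a,b,np.arctan2(*(b-a)[:2][::-1]))
y=o['ee_rot'][2]
for T in (H[:2],np.array([.5886,.2137])):
    d=T-o['tool_pos'][:2]; print('tool x,z mm',1e3*(d@[np.cos(y),np.sin(y)]),1e3*(d@[-np.sin(y),np.cos(y)]))
E
```

```text
[0.58565537 0.21574998 0.177     ] [0.58433289 0.20266962 0.28091832] [-1.57102626e+00  1.17084453e-04  1.47771640e+00]
edge dir [ 0.51355543 -0.07310849  0.132     ] [0.53585586 0.24492923 0.132     ] 1.500792104040126
tool x,z mm 13.146651022873199 -0.10098736274595856
tool x,z mm 11.379235520052296 -3.223410121598026
```

```bash
python3 -m handwheel '[{"delta_pos":[12,20,-2],"yaw":-0.021},{"delta_pos":[12,55,-2],"yaw":-0.021},{"delta_pos":[12,90,-2],"yaw":-0.021},{"delta_pos":[12,115,-2],"yaw":-0.021},{"delta_pos":[12,130,-2],"yaw":-0.021},{"delta_pos":[12,137,-2],"yaw":-0.021},{"delta_pos":[12,137,-2],"yaw":-0.021}]'
python3 - <<'E'
from bench import robot
import cv2
for n in ("side","wrist"):
    s=robot.snapshot(n); im=s["image"][:,:,::-1]
    if n=='side': im=cv2.resize(im[70:230,220:380],None,fx=3.5,fy=3.5)
    cv2.imwrite(f"pics/{n}8.png",im)
E
```

```text
time: 12.85
tool_pos: [0.5876, 0.2153, 0.1437]
ee_rot: [-1.571, -0.0, 1.5]
wrist_force: [0.6, -0.4, -0.5]
width: 0.094
```

View pics/side8.png

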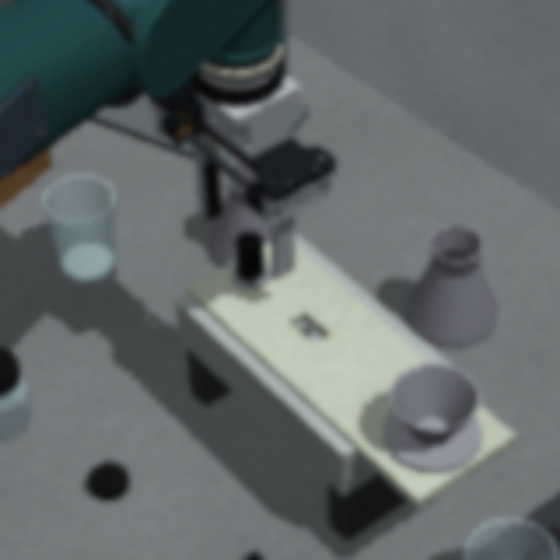

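View pics/wrist8.png

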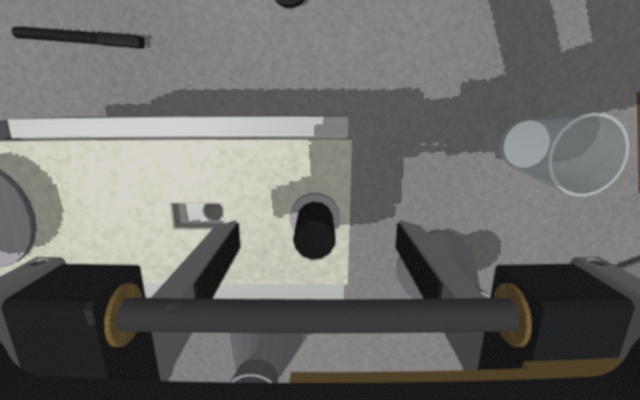

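```bash
python3 -m handwheel '[{"delta_pos":[-1,2,0],"yaw":0},{"delta_pos":[-1,2,0],"yaw":0},{"delta_pos":[-1,2,0],"yaw":0},{"delta_pos":[-1,2,0],"yaw":0},{"delta_pos":[-1,2,0],"yaw":0},{"delta_pos":[-1,2,0],"yaw":0},{"delta_pos":[-1,2,0],"yaw":0},{"delta_pos":[-1,2,0],"yaw":0},{"delta_pos":[-1,2,0],"yaw":0},{"delta_pos":[-1,2,0],"yaw":0},{"delta_pos":[-1,2,0],"yaw":0},{"delta_pos":[-1,2,0],"yaw":0}]' 255
python3 - <<'E'
from bench import robot
import cv2
for n in ("side","wrist"):
    s=robot.snapshot(n); im=s["image"][:,:,::-1]
    if n=='side': im=cv2.resize(im[70:260,220:410],None,fx=3,fy=3)
    cv2.imwrite(f"pics/{n}9.png",im)
E
```

```text
time: 14.15
tool_pos: [0.5875, 0.2139, 0.1416]
ee_rot: [-1.571, 0.002, 1.5]
wrist_force: [-0.4, -4.9, -0.1]
width: 0.0248
```

View pics/side9.png

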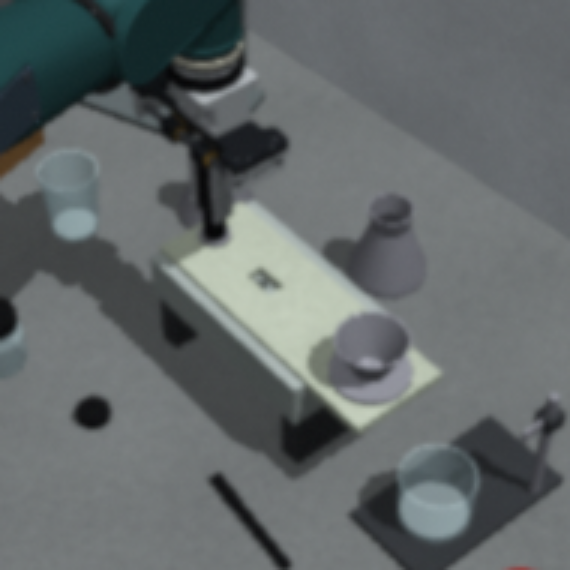

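View pics/wrist9.png

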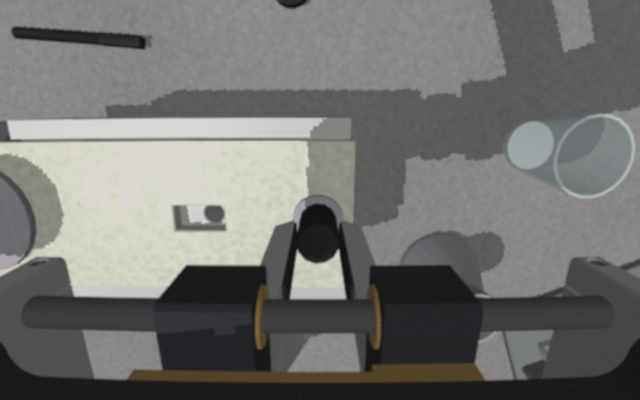

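Gripped: 24.8 mm on the 26 mm handle. Next I slide outward along tool -x in gentle steps.

```bash
python3 -m handwheel '[{"delta_pos":[-3,0,0],"yaw":0},{"delta_pos":[-8,0,0],"yaw":0},{"delta_pos":[-14,0,0],"yaw":0},{"delta_pos":[-20,0,0],"yaw":0},{"delta_pos":[-24,0,0],"yaw":0},{"delta_pos":[-26,0,0],"yaw":0}]'
python3 -m handwheel '[{"delta_pos":[-5,0.5,0],"yaw":0},{"delta_pos":[-11,0.5,0],"yaw":0},{"delta_pos":[-18,1,0],"yaw":0},{"delta_pos":[-25,1,0],"yaw":0},{"delta_pos":[-30,1,0],"yaw":0},{"delta_pos":[-33,1,0],"yaw":0}]'
python3 - <<'E'
from bench import robot
import cv2
for n in ("side","scene"):
    s=robot.snapshot(n); im=s["image"][:,:,::-1]
    if n=='side': im=cv2.resize(im[80:270,240:430],None,fx=3,fy=3)
    else: im=cv2.resize(im[150:280,230:410],None,fx=4,fy=4)
    cv2.imwrite(f"pics/{n}10.png",im)
print(robot.get_obs())
E
```

```text
time: 14.85
tool_pos: [0.5863, 0.1927, 0.1428]
ee_rot: [-1.573, -0.008, 1.503]
wrist_force: [1.0, 6.6, 1.4]
width: 0.0249
time: 15.45
tool_pos: [0.5846, 0.1605, 0.1428]
ee_rot: [-1.575, -0.009, 1.504]
wrist_force: [0.6, 9.2, 3.2]
width: 0.0251
{'time': 15.55, 'joint_positions': array([ 0.16911905,  0.21585261,  1.29772849,  0.00731839,  1.62196013,
       -1.33403769]), 'qvel': array([ 0.00322951,  0.00266053,  0.00080508, -0.00458142, -0.0018662 ,
        0.00288248]), 'joint_torque': array([-3.57248783e+00, -3.73082972e+01, -2.77464956e+01, -1.88975058e+00,
        5.22525441e-01, -1.20623480e-02]), 'tool_pos': array([0.5845899 , 0.16002902, 0.14280786]), 'ee_rot': array([-1.57496667, -0.00852232,  1.50357091]), 'wrist_force': array([1.32749242, 5.96341485, 2.50833004]), 'wrist_torque': array([ 1.14624522, -0.07095457,  0.02853128]), 'width': 0.025175321274893445}
```

View pics/side10.png

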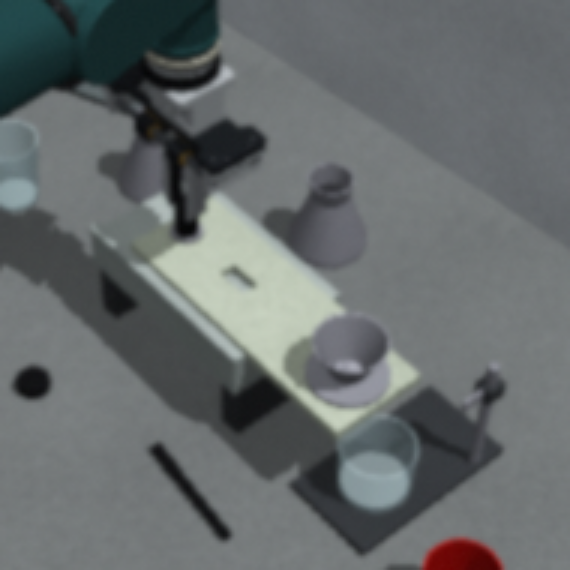

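View pics/scene10.png

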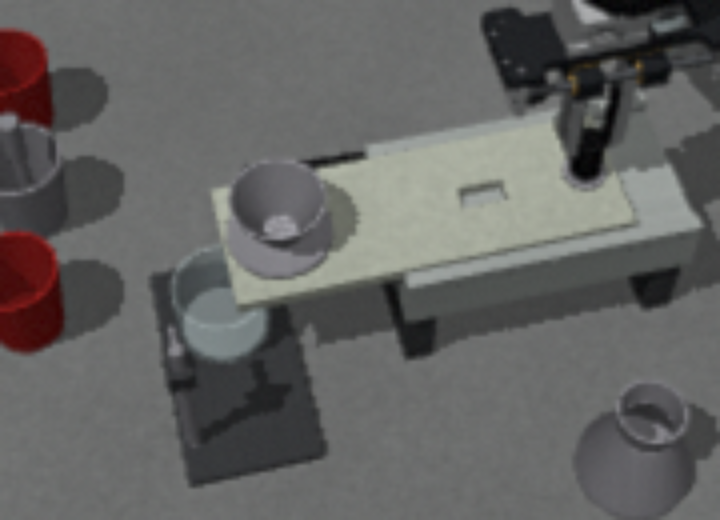

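The board is sliding flat and held. I'll continue most of the way, then measure.

```bash
python3 -m handwheel '[{"delta_pos":[-4,0,0],"yaw":0},{"delta_pos":[-9,0.5,0],"yaw":0},{"delta_pos":[-15,0.5,0],"yaw":0},{"delta_pos":[-21,1,0],"yaw":0},{"delta_pos":[-27,1,0],"yaw":0},{"delta_pos":[-33,1,0],"yaw":0},{"delta_pos":[-38,1,0],"yaw":0},{"delta_pos":[-41,1,0],"yaw":0},{"delta_pos":[-43,1,0],"yaw":0},{"delta_pos":[-43,1,0],"yaw":0}]'
python3 - <<'E'
from bench import robot
import cv2
for n in ("side","scene"):
    s=robot.snapshot(n); im=s["image"][:,:,::-1]
    cv2.imwrite(f"pics/{n}11f.png",im)
    if n=='side': im=cv2.resize(im[170:270,330:430],None,fx=6,fy=6,interpolation=cv2.INTER_CUBIC)
    else: im=cv2.resize(im[180:270,240:340],None,fx=6,fy=6,interpolation=cv2.INTER_CUBIC)
    cv2.imwrite(f"pics/{n}11.png",im)
E
```

```text
time: 16.55
tool_pos: [0.5826, 0.119, 0.1435]
ee_rot: [-1.578, -0.012, 1.505]
wrist_force: [0.1, 9.2, 7.2]
width: 0.0249
```

View pics/side11.png

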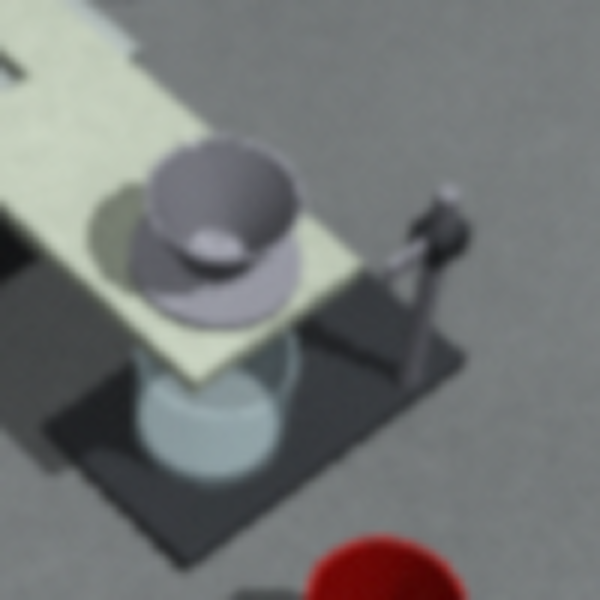

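View pics/scene11.png

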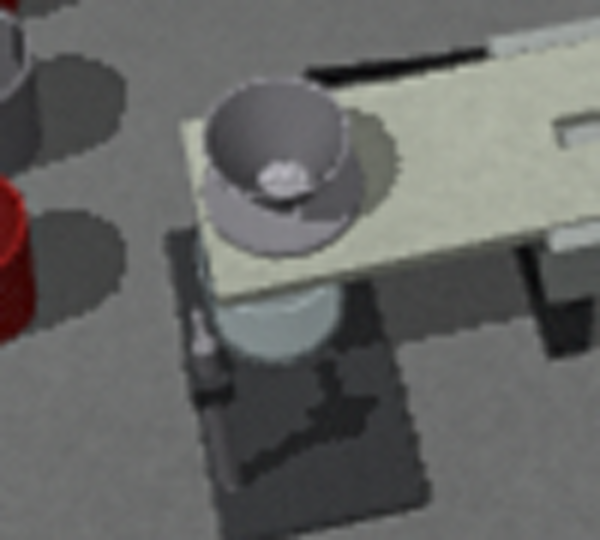

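```bash
python3 - <<'E'
import cv2
a=cv2.imread("pics/side11f.png")[195:240,355:415]
b=cv2.imread("pics/scene11f.png")[210:255,255:315]
f=lambda x:cv2.resize(x,None,fx=12,fy=12,interpolation=cv2.INTER_CUBIC)
cv2.imwrite("pics/s12.png",f(a)); cv2.imwrite("pics/c12.png",f(b))
E
```

```text
(no output)
```

View pics/s12.png

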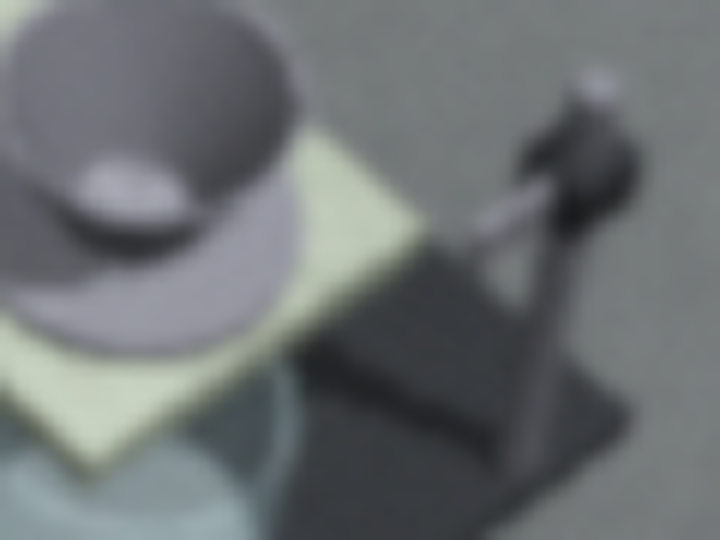

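View pics/c12.png

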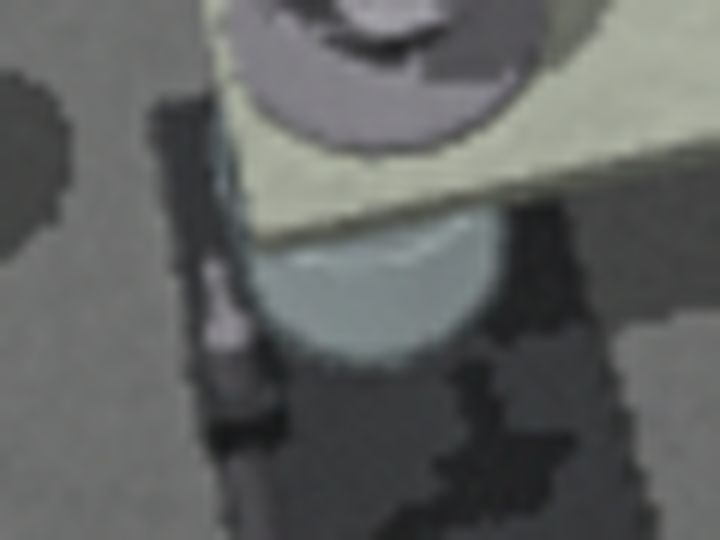

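```bash
python3 - <<'E'
from h import *
S,D=C['scene'],C['side']; u=np.array([-.070,-.9975,0])
c=lambda a,b:(a/12+255-.46,b/12+210-.46); d=lambda a,b:(a/12+355-.46,b/12+195-.46)
T,e=tri((S,c(213,265)),(D,d(470,245))); print('tip',T,e)
F,e=tri((S,c(252,245)),(D,d(422,226))); print('far',F,e)
N,e=tri((S,(182/6+240-.4,122/6+180-.4)),(D,d(95,475))); print('near',N,e)
M=(F+N)/2; print('rem tri',1e3*((T-M)@u),1e3*((T-F)@u))
for s,t,f,n in((S,c(213,265),c(252,245),(182/6+239.6,122/6+179.6)),(D,d(470,245),d(422,226),d(95,475))):
  for zt in(.126,.128): 
    t3=onz(s,t,zt);f3=onz(s,f,.132);n3=onz(s,n,.132); print(zt,t3,f3,n3,'rem',1e3*((t3-f3)@u),1e3*((t3-n3)@u))
E
```

```text
tip [ 0.6225686  -0.19051276  0.12634316] [array([ 0.2, -0.1]), array([0.2, 0.1])]
far [ 0.61918274 -0.17909632  0.12561223] [array([ 0.4, -0.3]), array([0.4, 0.3])]
near [ 0.50748656 -0.17210575  0.125689  ] [array([-0.4,  0.3]), array([-0.4, -0.3])]
rem tri 10.728066569800903 11.150888580156153
0.126 [ 0.62265465 -0.19117163  0.126     ] [ 0.62356577 -0.18078273  0.132     ] [ 0.51136125 -0.17121188  0.132     ] rem 10.426707218274226 12.119319276912263
0.128 [ 0.62383834 -0.19125667  0.128     ] [ 0.62356577 -0.18078273  0.132     ] [ 0.51136125 -0.17121188  0.132     ] rem 10.428670320219469 12.121282378857503
0.126 [ 0.62270491 -0.18963469  0.126     ] [ 0.61461834 -0.18044454  0.132     ] [ 0.50395814 -0.17633428  0.132     ] rem 8.601108677433972 4.954880884623273
0.128 [ 0.62132782 -0.19049388  0.128     ] [ 0.61461834 -0.18044454  0.132     ] [ 0.50395814 -0.17633428  0.132     ] rem 9.5545483457308 5.908320552920101
```

Triangulation puts the end about 11 mm short. The tool has also been lifted about 2 mm (0.1416 to 0.1435, 7 N upward on it), so the arm yields and the board's nose is slightly low. I'll press the handle down before going on.

```bash
python3 -m handwheel '[{"delta_pos":[0,1,0],"yaw":0},{"delta_pos":[0,2,0],"yaw":0},{"delta_pos":[0,3,0],"yaw":0},{"delta_pos":[0,3,0],"yaw":0}]'; python3 -m handwheel '[{"delta_pos":[-2,0.5,0],"yaw":0},{"delta_pos":[-4,1,0],"yaw":0},{"delta_pos":[-4,1,0],"yaw":0}]'
```

```text
time: 17.05
tool_pos: [0.5827, 0.1197, 0.1417]
ee_rot: [-1.579, -0.013, 1.505]
wrist_force: [-0.7, 10.5, 11.4]
width: 0.0251
time: 17.35
tool_pos: [0.583, 0.1175, 0.1417]
ee_rot: [-1.581, -0.016, 1.507]
wrist_force: [0.6, 14.1, 12.6]
width: 0.025
```

```bash
python3 -m handwheel '[{"delta_pos":[-2,0,0],"yaw":0},{"delta_pos":[-4,0,0],"yaw":0},{"delta_pos":[-6,0,0],"yaw":0},{"delta_pos":[-7,0,0],"yaw":0},{"delta_pos":[-7,0,0],"yaw":0},{"delta_pos":[-7,0,0],"yaw":0}]'
cat > look.py <<'E'
import sys,cv2
from bench import robot
k=sys.argv[1]
for n in ("side","scene","wrist"):
    s=robot.snapshot(n); im=s["image"][:,:,::-1].copy()
    cv2.imwrite(f"pics/{n}{k}f.png",im)
    if n=='side': im=cv2.resize(im[195:240,355:415],None,fx=12,fy=12,interpolation=cv2.INTER_CUBIC)
    if n=='scene': im=cv2.resize(im[180:240,255:345],None,fx=8,fy=8,interpolation=cv2.INTER_CUBIC)
    cv2.imwrite(f"pics/{n}{k}.png",im)
E
python3 look.py 13
```

```text
time: 17.95
tool_pos: [0.5825, 0.1111, 0.142]
ee_rot: [-1.581, -0.017, 1.507]
wrist_force: [-1.0, 15.2, 14.5]
width: 0.0251
```

View pics/side13.png

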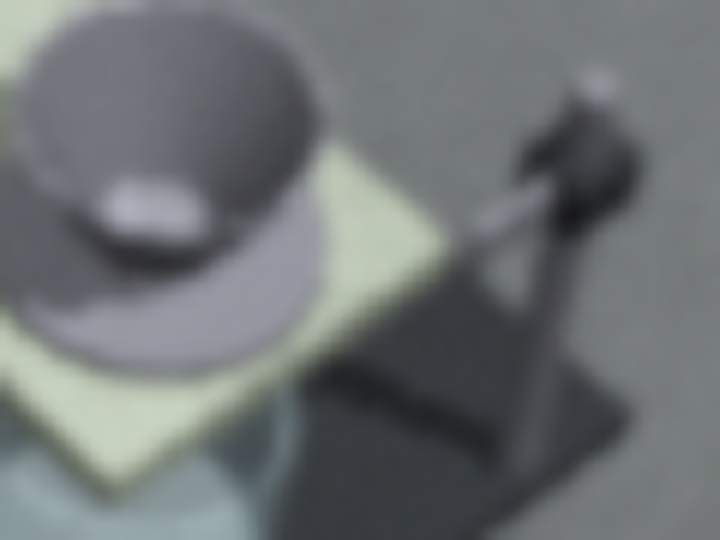

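View pics/scene13.png

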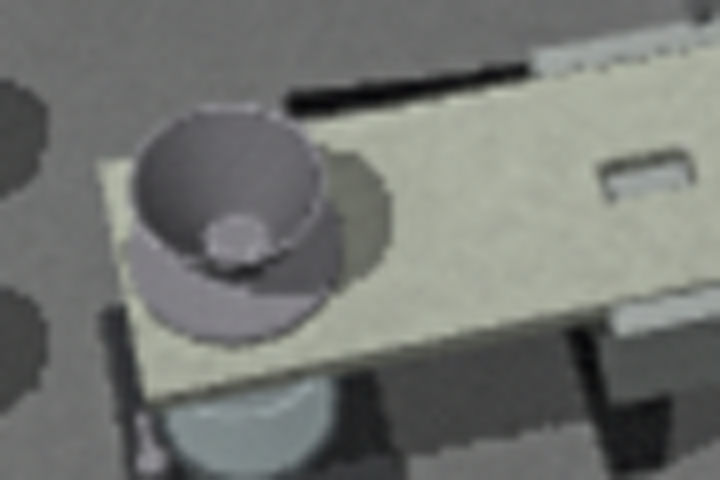

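View pics/wrist13.png

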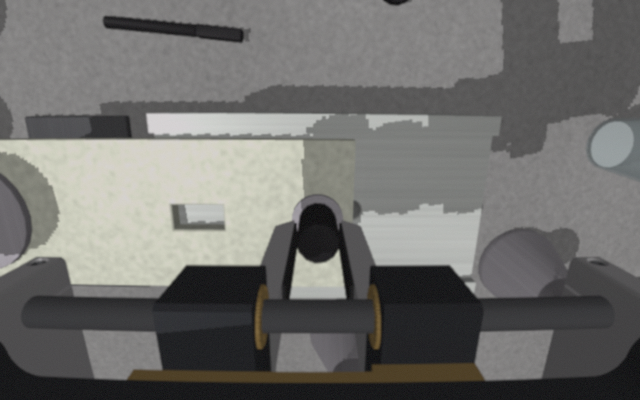

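View pics/side13f.png

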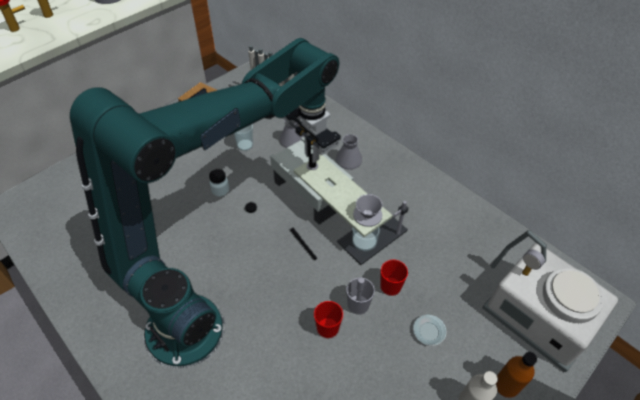

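```bash
python3 - <<'E'
from h import *
S,D=C['scene'],C['side']; u=np.array([-.070,-.9975,0])
c=lambda a,b:(a/8+255-.44,b/8+180-.44); d=lambda a,b:(a/12+355-.46,b/12+195-.46)
c12=lambda a,b:(a/12+255-.46,b/12+210-.46)
T,e=tri((S,c12(213,265)),(D,d(470,245)))
F,e1=tri((S,c(150,402)),(D,d(446,242))); N,e2=tri((S,c(98,162)),(D,d(115,492)))
print(T,F,e1,N,e2); print('rem',1e3*((T-F)@u),1e3*((T-N)@u))
# per-view: line of outer edge at z .132 vs tip
for s,f,n,t in((S,c(150,402),c(98,162),c12(213,265)),(D,d(446,242),d(115,492),d(470,245))):
    for z in (.132,.130):
        f3=onz(s,f,z);n3=onz(s,n,z);t3=onz(s,t,.126); print(f3,n3,'rem far',1e3*(t3-f3)@u,'near',1e3*(t3-n3)@u)
E
```

```text
[ 0.6225686  -0.19051276  0.12634316] [ 0.61818584 -0.18629771  0.12759938] [array([ 0.2, -0.1]), array([0.2, 0.1])] [ 0.50568205 -0.1808264   0.12859887] [array([-0.1,  0.1]), array([-0.2, -0.1])]
rem 3.8977125022283055 1.4800867393128558
[ 0.62104239 -0.18703296  0.132     ] [ 0.50789244 -0.18054075  0.132     ] rem far 4.015464427372131 near 2.5709526020992794
[ 0.61984788 -0.18693872  0.13      ] [ 0.5064608 -0.1804329  0.13     ] rem far 4.025855216352131 near 2.5783160787886845
[ 0.61509343 -0.18763249  0.132     ] [ 0.50375427 -0.1828322   0.132     ] rem far 1.4643896015297486 near -1.5410603736502784
[ 0.61646429 -0.1867651   0.13      ] [ 0.50492588 -0.18195622  0.13      ] rem far 2.4255685268528793 near -0.5852598337756431
```

```bash
cat > edge.py <<'E'
from h import *
import sys
S,D=C['scene'],C['side']; u=np.array([-.070,-.9975,0]); l=np.array([.9975,-.070,0])
def edge(name,s,M):
    """subpixel outer edge: sample profiles along u at several lateral offsets on plane z=.132 around M"""
    im=cv2.imread(name).astype(np.float32); Y=(im[:,:,1]+im[:,:,2])/2-im[:,:,0]
    out=[]
    for q in list(np.arange(-.048,-.03,.002))+list(np.arange(.034,.05,.002)):
        t=np.arange(-.012,.02,.0005)
        P=np.array([proj(s,M+u*a+l*q) for a in t],np.float32)
        v=cv2.remap(Y,P[:,0],P[:,1],cv2.INTER_LINEAR).ravel()
        hi=np.median(v[:8]); lo=np.median(v[-8:]); h=(hi+lo)/2
        k=np.argmax(v<h)
        if k>0 and hi-lo>6: out.append((q,t[k-1]+.0005*(v[k-1]-h)/(v[k-1]-v[k])))
    return np.array(out)
if __name__=='__main__':
    for n,s in(('scene',S),('side',D)):
        r={}
        for f,M in((f'pics/{n}0.png',np.array([.568,-.0805,.132])),(f'pics/{n}{sys.argv[1]}f.png',np.array([.561,-.184,.132]))):
            o=edge(f,s,M); med=np.median(o[:,1]); p=np.median([a for a in o[:,1] if abs(a-med)<.004])
            r[f]=(M@u+p)*1e3; print(f,len(o),np.round(o[:,1]*1e3,1),'edge along u',r[f])
        a=list(r.values()); print(n,'slid',a[1]-a[0])
    for nm,a,b in(('tip',(213/12+254.54,265/12+209.54),(470/12+354.54,245/12+194.54)),('posttop',None,None)):
        if a: 
            T,_=tri((S,a),(D,b)); print(nm,T,'u',1e3*T@u,'per view',1e3*onz(S,a,.126)@u,1e3*onz(D,b,.126)@u)
E
python3 edge.py 13
python3 - <<'E'
import cv2
a=cv2.imread("pics/side0.png")[190:250,360:420];b=cv2.imread("pics/scene0.png")[205:265,255:315]
import numpy as np
f=lambda x:cv2.resize(x,None,fx=6.6,fy=6.6,interpolation=cv2.INTER_CUBIC)
cv2.imwrite("pics/p14.png",np.clip(np.hstack([f(a),f(b)])*1.5,0,255))
E
```

```text
pics/scene0.png 17 [2.1 2.2 2.4 2.4 1.9 1.9 2.  2.  2.1 1.8 1.8 1.9 2.1 2.1 2.4 2.5 2.3] edge along u 42.66347098751461
pics/scene13f.png 8 [-0.   0.3  0.6  0.6  0.3  0.2  0.1  0.4] edge along u 144.56884357354605
scene slid 101.90537258603143
pics/side0.png 17 [6.8 6.5 6.2 6.  6.2 6.9 7.  6.9 6.9 6.4 6.5 6.7 6.9 6.3 5.8 5.6 4.5] edge along u 47.052854373804024
pics/side13f.png 17 [5.4 5.2 5.1 5.3 5.4 5.3 5.3 5.4 5.6 5.4 5.8 6.  5.8 5.7 5.9 5.7 4.7] edge along u 149.71359941966833
side slid 102.6607450458643
tip [ 0.6225686  -0.19051276  0.12634316] u 146.45667280623616 per view 147.1078773666651 145.57125626099722[ WARN:0@0.081] global loadsave.cpp:1063 imwrite_ Unsupported depth image for selected encoder is fallbacked to CV_8U.
```

View pics/p14.png

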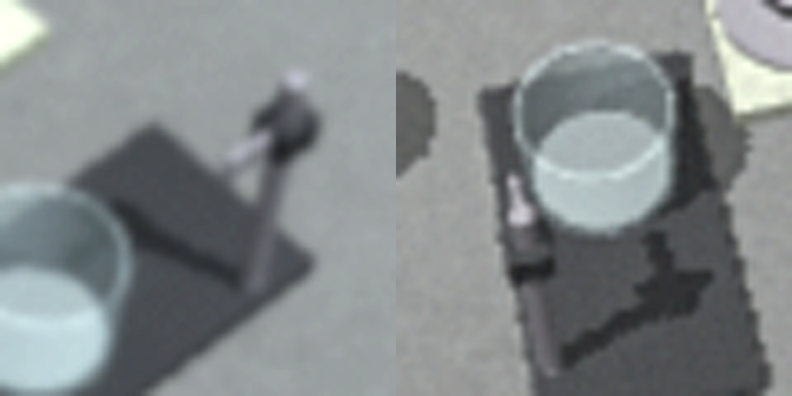

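```bash
python3 - <<'E'
from edge import *
for p in((213,265),(216,280),(220,300),(224,320),(228,340)):
    X=onz(S,(p[0]/12+254.54,p[1]/12+209.54),.126); print('scene',X,1e3*X@u,1e3*X@l)
for p in((470,245),(490,230),(510,215),(530,200),(545,190)):
    X=onz(D,(p[0]/12+354.54,p[1]/12+194.54),.126); print('side',X,1e3*X@u,1e3*X@l)
for s in(S,D): print(ray(s,(300,200))[0])
# visibility/pixel offset between top and bottom outer edge
for s in(S,D): print(proj(s,[.561,-.187,.132]),proj(s,[.561,-.187,.120]), proj(s,[.561,-.187,.132]+u*.01))
# post base on plate z=.01
print(onz(S,((548-396)/6.6+254.6,365/6.6+204.6),.01)@u,onz(D,(257/6.6+359.6,282/6.6+189.6),.01)@u)
# knob & post top
K,e=tri((S,((528-396)/6.6+254.6,235/6.6+204.6)),(D,(285/6.6+359.6,125/6.6+189.6)));print(K,K@u,K@l,e)
E
```

```text
scene [ 0.62265465 -0.19117163  0.126     ] 147.1078773666651 634.4800229046808
scene [ 0.62708468 -0.19147698  0.126     ] 147.10235887839124 638.9203555126164
scene [ 0.63296034 -0.19188195  0.126     ] 147.09501839008993 644.809672481494
scene [ 0.6388008  -0.19228446  0.126     ] 147.08769773631207 650.663706803668
scene [ 0.64460637 -0.19268455  0.126     ] 147.08039674343715 656.482771876122
side [ 0.62270491 -0.18963469  0.126     ] 145.57125626099722 634.4225742290081
side [ 0.62971197 -0.18997404  0.126     ] 145.4192703002735 641.4358701606697
side [ 0.63675026 -0.19031547  0.126     ] 145.26716419661545 648.480465595806
side [ 0.64382006 -0.19065899  0.126     ] 145.11493619993527 655.5566363889523
side [ 0.64884513 -0.19116961  0.126     ] 145.27252514717117 660.6048925863479
[ 1.19101542 -0.23200156  1.08631966]
[-0.15094574 -0.67232974  1.24960304]
[268.69323161 213.7545461 ] [269.10371514 215.83953056] [265.48557028 214.39786765]
[379.00470691 224.99555596] [378.58210165 227.54528608] [381.48689426 227.18560138]
0.14784063588713103 0.14814811756070423
[ 0.65644819 -0.19308413  0.13081239] 0.14665004439816576 0.6683229607676467 [array([-0.4,  0.3]), array([-0.4, -0.2])]
```

The scene view, which looks almost straight down the edge, gives 2.5 mm remaining. The side view gives 1 to 3. I'll command a small further push.

```bash
python3 -m handwheel '[{"delta_pos":[-1,0,0],"yaw":0},{"delta_pos":[-2,0,0],"yaw":0},{"delta_pos":[-3,0,0],"yaw":0},{"delta_pos":[-3,0,0],"yaw":0},{"delta_pos":[-3,0,0],"yaw":0}]'; python3 look.py 15; python3 edge.py 15
```

```text
time: 18.6
tool_pos: [0.5823, 0.1084, 0.1421]
ee_rot: [-1.581, -0.018, 1.507]
wrist_force: [-1.6, 15.4, 13.4]
width: 0.0249
pics/scene0.png 17 [2.1 2.2 2.4 2.4 1.9 1.9 2.  2.  2.1 1.8 1.8 1.9 2.1 2.1 2.4 2.5 2.3] edge along u 42.66347098751461
pics/scene15f.png 8 [2.9 2.9 2.8 2.7 2.4 2.4 2.4 2.4] edge along u 146.85501397410874
scene slid 104.19154298659413
pics/side0.png 17 [6.8 6.5 6.2 6.  6.2 6.9 7.  6.9 6.9 6.4 6.5 6.7 6.9 6.3 5.8 5.6 4.5] edge along u 47.052854373804024
pics/side15f.png 17 [7.5 7.8 8.  7.8 7.7 7.9 8.1 8.2 8.6 9.  8.7 8.6 8.7 8.6 8.3 7.7 7.2] edge along u 152.33976744771238
side slid 105.28691307390835
tip [ 0.6225686  -0.19051276  0.12634316] u 146.45667280623616 per view 147.1078773666651 145.57125626099722
```

Aligned within about 0.5 mm by the scene view. Next I relax the pushing force: the tool is tilted 0.018 rad by it, which can pitch the board.

```bash
python3 -m handwheel '[{"delta_pos":[1,0,0],"yaw":0},{"delta_pos":[2,0,0],"yaw":0},{"delta_pos":[4,0,0],"yaw":0},{"delta_pos":[4,0,0],"yaw":0}]';python3 -m handwheel '[{"delta_pos":[1,0,0],"yaw":0},{"delta_pos":[2,0,0],"yaw":0},{"delta_pos":[4,0,0],"yaw":0},{"delta_pos":[4,0,0],"yaw":0}]'; python3 look.py 16; python3 edge.py 16 | grep -v 0.png
```

```text
time: 19.15
tool_pos: [0.5823, 0.1087, 0.1414]
ee_rot: [-1.58, -0.01, 1.505]
wrist_force: [-1.0, 8.4, 12.8]
width: 0.0252
time: 19.55
tool_pos: [0.5822, 0.1085, 0.1414]
ee_rot: [-1.58, -0.003, 1.502]
wrist_force: [-0.8, -0.2, 13.7]
width: 0.025
pics/scene16f.png 8 [2.5 2.6 2.8 2.6 2.  2.5 2.8 2.6] edge along u 146.86086535283133
scene slid 104.19739436531671
pics/side16f.png 17 [7.3 7.1 7.1 7.2 7.4 7.1 7.2 7.5 7.7 7.9 7.9 7.7 7.5 7.7 7.9 7.4 7.1] edge along u 151.71707307824866
side slid 104.66421870444464
tip [ 0.6225686  -0.19051276  0.12634316] u 146.45667280623616 per view 147.1078773666651 145.57125626099722
```

View pics/scene16.png

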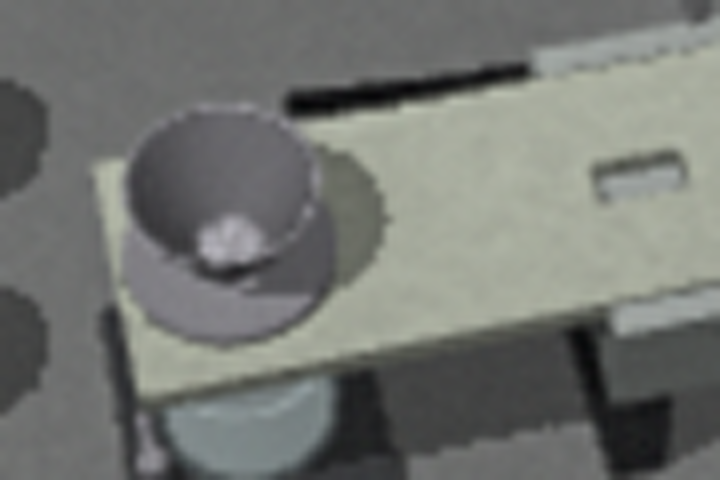

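View pics/side16.png

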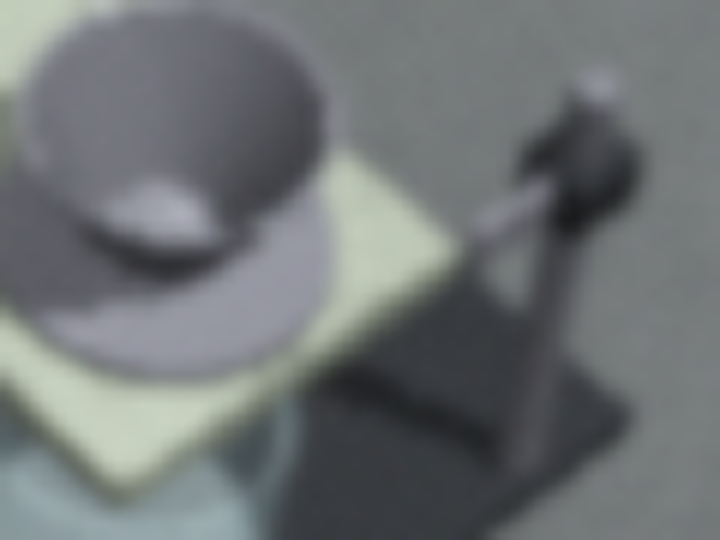

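View pics/scene16f.png

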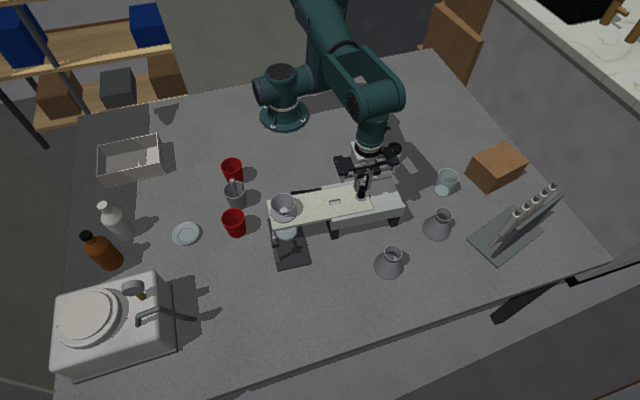

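Final views: the outer end is in line with the pointer finger, at scene (272,232) and side (394,215). By eye, scene says up to 1.5 mm short and side says 1.5 mm past, so they average to about level. The rod stands in the steel cup and nothing else has moved. Handing in.

```bash
python3 -c "
from bench import robot
o=robot.get_obs();print(o['time'],o['tool_pos'],o['wrist_force'],o['width'])
print(robot.close_job())"
```

```text
19.7 [0.58226963 0.10855683 0.14138827] [-2.78422275  0.58504871 14.00325312] 0.02505368463479416
the job is handed in; nothing more can be done
None
```

I moved the lock rod into the steel beaker, slid the board out until its end was level with the pointer, and handed the job in at 19.7 s still gripping the handle. The interface gave no verdict.

**What the last checks showed:**
- **Rod and beaker:** the rod stands in the upright steel beaker, and the red look-alikes and other bystanders look unmoved in the pictures.
- **Alignment:** a sub-pixel edge fit in the scene view put the board's end within about 0.3 mm of the pointer. By eye the two views disagreed slightly, with scene up to 1.5 mm short and side about 1.5 mm past, so I'd call it level to about ±1.5 mm.
- **Grip and flatness:** the gripper is holding the handle (25 mm opening), pressing it down with about 14 N and almost no sideways push. Its height is back to what it was when I first gripped the handle, so the board should be flat on the stand.

**What went wrong on the way:** while sliding, the arm gave a little, so the handle rose about 2 mm and the board's nose dipped roughly 1°. I pressed the handle back down, and once the end was in place I eased off the push, which took out the tool's remaining tilt.

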